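Unlock the contact grill and hold its lid half open

TASK

Press the red lock lever on the side of the contact grill down until it clicks and stays down by itself, then lift the grill's lid by its handle to 45 degrees and hold it there, so that I can lay the sandwiches in with both hands. You finish while still holding the lid, because it drops shut when let go: do not let it fall on the way, and leave the other things on the worktop where they are.

Things in the scene. Friction and masses are not known exactly. Their poses are not given: they have to be found in the camera images.
- grill: Contact grill (sandwich press), black base, steel lid; 215 mm deep (x), 270 mm wide (y), 112 mm high shut; lock lever on its right side (-y). Origin: under the middle of the base, on the worktop. +x points to its rear, where the hinge is; its front with handle, dial and lamps (-x) faces the robot; +y is its left, z up. It stands firm and does not slide.
- lid (a joint): Opening angle of the grill's lid in rad: 0 shut, 0.785 = 45 degrees, stop at 1.8. Hinged at the rear about the grill's y, opens upward; about 0.9 kg, lifting at the handle takes 3 to 6 N. Let go below 90 degrees it drops shut. While the lock lever is up it is locked (the lever's hook holds a pin on the lid) and gives only about 0.03 rad (0.05 if pulled hard).
- lid_handle (a point): Middle of the lid's handle: black round bar, 18 mm thick, 150 mm long along the grill's y, with an arm at each end and a 39 mm gap between bar and lid. With the lid shut it is 256 mm in front of and 12 mm above lid_hinge (90 mm over the worktop); at lid angle a it is 256 cos(a) - 12 sin(a) mm in front of and 256 sin(a) + 12 cos(a) mm above the hinge.
- lid_hinge (a point): Point on the lid's hinge axis, at mid width: 100 mm behind the grill's origin and 78 mm above the worktop. The axis runs along the grill's y.
- lever (a joint): Angle of the lock lever in rad: 0 = up, lid locked (a spring holds it there); pressed down it grows to its stop at 0.5. Takes 3 to 7 N at the pad, less the further down; past 0.36 its over-centre spring snaps it on to 0.5 and keeps it down by itself, lid free. Pressed less it springs back up.
- lever_pad (a point): Middle of the top of the red thumb pad (34 x 36 mm, 9 mm thick) at the front end of the lock lever, on the grill's right, 176 mm from its mid plane (41 mm out from the lid's side). Swings about lever_pivot: up, it is 80 mm in front of and 55 mm above the pivot (107 mm over the worktop); held down, 97 mm in front of and 10 mm above it.
- lever_pivot (a point): Pivot of the lock lever, on the right-hand side of the grill's base, 30 mm behind the grill's origin, 152 mm to its right, 52 mm above the worktop; axis along the grill's y.
- plate: Bystander: white side plate, 170 mm across, 18 mm high. Origin: the middle of its underside.
- mug: Bystander: blue mug, 76 mm across, 90 mm high, handle to its +y. Origin: the middle of its underside.
- oil: Bystander: green oil bottle, 64 mm across, 220 mm high. Origin: the middle of its underside.
- mill: Bystander: dark wooden pepper mill, 56 mm across, 165 mm high. Origin: the middle of its underside.
- tin: Bystander: food tin with a red label, 74 mm across, 110 mm high. Origin: the middle of its underside.
- jar: Bystander: amber jar with a brass lid, 64 mm across, 80 mm high. Origin: the middle of its underside.
- spatula: Bystander: wooden spatula lying flat, 260 mm long along its x, about 20 mm high. Origin: its underside, about the middle of its length.

How it is judged:
On the way, in this order (a step that is already met when the one before it is completed fails the run):
1. the lock lever stays down by itself, with nothing touching it (value of joint lever above 0.42 rad and contact force between anything else and lever below 0.2 N and value of joint lid below 0.1 rad), for 0.2 s.
2. the lid is lifted clear by the robot (value of joint lid above 0.3 rad and contact force between any of the fingers, the arm and lid above 1 N), for 0.1 s.
At the end, for the whole second after the job is handed in: The robot still holds the lid (at least 1 N between them), at rest at 45 degrees within 6 degrees either way; the lock lever is still down (above 0.42 rad); no other thing props the lid, and every bystander is within 30 mm of where it began (value of joint lid between 0.68 and 0.89 rad and velocity of joint lid between -0.1 and 0.1 rad/s and value of joint lever above 0.42 rad and contact force between any of the fingers, the arm and lid above 1 N and contact force between each of plate, mug, oil, mill, tin, jar, spatula and lid below 0.2 N and distance of each of plate, mug, oil, mill, tin, jar, spatula from where it was at the start of the episode below 0.03 m); the arm keeps its last pose, push and grip.
It fails at once if the lid is let fall (closing faster than 1.5 rad/s) (value of joint lid above 0.12 rad and velocity of joint lid below -1.5 rad/s).
It fails at once if a bystander is pushed more than 30 mm away or knocked over (distance of any of plate, mug, oil, mill, tin, jar, spatula from where it was at the start of the episode above 0.03 m or angle between any of plate, mug, oil, mill, tin, jar, spatula's own z axis and vertical above 0.5 rad).
It also fails if it takes over 53 s, if anything falls off the work surface, if the arm or the gripper's body presses on something with over 40 N, if the wrist force passes 120 N, or if a joint passes its speed limit or range.

ROBOT

A 6-joint arm with a two-finger parallel gripper is mounted at the origin on the work surface. World frame = base frame: x ahead of the robot, y to its left, z up, the work surface at z = 0. Lengths are in m, angles in rad, forces in N, time in s.
With the tool pointing down it reaches from about 0.4 to 0.825 m from the base axis. Payload 7 kg.
Tool frame: the origin (TCP) lies on the centre line of the jaws, within the pads' length; the fingertips stand 19 mm ahead of it and the grasp point (between the pads) is the TCP; z points along the fingers, y is the line along which they close (so a half turn about z gives the same grasp; the last joint's range is limited). The gripper opens to 88 mm and grips with 3 to 60 N. Pads are 19 mm wide; open, the fingers measure 130 mm over their backs; the gripper's body (78 mm by 193 mm) begins 47 mm behind the grasp point.
Start: joints at [-0.963, 0.359, 0.012, 0, -1.224, -0.288], TCP at [0.212, -0.641, 0.224] pointing down, gripper open.
Joint ranges: [-3.07, 3.07], [-1.43, 2.12], [-1.02, 1.25], [-3.03, 1.67], [-3.05, -0], [-3.03, 3.03]. Speed limits (rad/s): [2.39, 2.39, 3.01, 3.14, 3.14, 3.14].

INTERFACE

Orientations are given as [roll, pitch, yaw] about the fixed x, y, z axes, in that order (R = Rz(yaw) Ry(pitch) Rx(roll)).
In Python, from station import arm, imaging, models gives the robot as it stands.
- The arm moves only by the tool play_rows, never from a script. Its arguments are lists of equal length, an entry for each row: "travel": the shift along the tool's x, y, z in units of 25 mm (1.0 is 25 mm), a list of three; "twist": the turn about the tool's z in units of 0.15 rad (1.0 is 0.15 rad). A call has 1 to 8 rows; each row shifts and turns the commanded pose from where the row before left it, along the tool's axes as they then stand; what a row does not reach is not made up. A row lasts 1/8 s, in which the tool goes at most 62.5 mm and 10.7 degrees, less where a joint would pass 70% of its speed; a pose out of reach is approached as far as the arm can. A call with a number of a shift or a turn outside -1 to 1 is refused whole. A call with a gripper value outside its range is refused whole. "fingers" is the opening, from 0 (shut) to 1 (fully open), set as the call begins (left out, the last holds). The fingers move at their own pace and stop on an object; "newtons" is the grip in N (left out, the last holds). Time passes only in rows, so rows that do not move let the fingers close. It gives the time, the measured TCP pose, the force, the opening and the grip force at its end, in the units of the state.
- arm.get_state(): the state, without advancing time (a new reading comes with each control period).
- imaging.grab_frame(name): name is "side" or "top"; returns a dict with "pixels" (480x640x3 uint8, red, green, blue), "fx", "fy", "cx", "cy" (pixels), "R" (3x3) and "t" (3): a world point X has camera coordinates R X + t. Camera axes: x right, y down, z forward; pixel columns grow to the right and rows downward; lengths in m; the calibration is good to about 2 mm. A picture is of the moment at which its call begins. There is no depth.
- arm.job_done(): hands the job in; it is judged then, once.
Trained networks look in the newest picture that a camera, given by its name, has taken for a name from the list of things; names that differ only in an ending like _2 or _b are one class to them, and where a whole thing is asked for, a point or a joint stands for the part that bears it (a point fixed in the world has none). Each returns a list of dicts, best first, with "confidence" (0 to 1); they miss things now and then, are a little off and sometimes report something else, mostly with a low value. They report only what shows in the picture. A call takes as long as a camera call.
- models.boxes_of(name, camera): "extent" ([centre column, centre row, width, height] in pixels, round what is visible of it).
- models.silhouettes(name, camera): "pixels" (480x640 bool, what is visible of it) and "extent" ([centre column, centre row, width, height] in pixels, round what is visible of it).
The state is a dict: "t": time; "q": joint angles; "qd": joint speeds; "joint_efforts": joint torques, N m; "eef_pos": TCP position; "ee_rot": TCP orientation; "force": force on the tool from outside, world axes, zero at the start; "moment": the same for the moment, N m; "width": finger opening in m; "gripper_force": force on a finger pad.
Only numpy, scipy, OpenCV 4.12 (cv2) and the standard library are available. Lean on these libraries where they do the work, as an engineer would, in place of code of your own. Each camera call takes 0.05 s, during which the arm holds its last target. There are 200 camera calls.

## Working session

There is one attempt and no reset: what is moved stays moved. The work goes in short steps, Python scripts to look and compute and a tool call to move; the robot and the scene stay as the last step left them, time stands still between calls to the robot, and variables do not carry over. Pictures are saved under pics/ and viewed, at most 10 in all, crops included, and the job is handed in when it is done.

Besides the shell and the picture viewer there is one more tool, called after "Emit:" in YAML: its name, and indented under it one key for each argument. play_rows: Moves the arm, as the interface text tells. Shifts and turns lie within -1 to 1; 1 stands for 25 mm of shift or 0.15 rad of turn. Its arguments: {"type":"object","properties":{"travel":{"type":"array","items":{"type":"array","items":{"type":"number"}}},"twist":{"type":"array","items":{"type":"number"}},"fingers":{"type":"number"},"newtons":{"type":"number"}},"required":["travel","twist"]}

```bash
mkdir -p pics; ls; python3 - <<'E'
from station import arm, imaging, models
import cv2, numpy as np
for n in ("side","top"):
    f=imaging.grab_frame(n); cv2.imwrite(f"pics/{n}0.png",f["pixels"][:,:,::-1])
    print(n,f["fx"],f["fy"],f["cx"],f["cy"],np.round(f["R"],4).tolist(),np.round(f["t"],4).tolist())
    for o in ["grill","lid","lid_handle","lever_pad","lever","plate","mug","oil","mill","tin","jar","spatula"]:
        print(o,[(np.round(b["extent"]).tolist(),round(b["confidence"],2)) for b in models.boxes_of(o,n)][:2])
print(arm.get_state())
E
```

```text
pics
side 492.1896621078402 492.1896621078402 315.29011913876474 235.7744809869045 [[-0.8647, -0.5023, 0.0065], [-0.3966, 0.6746, -0.6225], [0.3083, -0.5409, -0.7826]] [0.4805, 0.2494, 1.0235]
grill [([277.0, 260.0, 156.0, 140.0], 0.93), ([325.0, 159.0, 29.0, 45.0], 0.56)]
lid [([279.0, 253.0, 153.0, 119.0], 0.65)]
lid_handle [([279.0, 253.0, 156.0, 127.0], 0.93), ([190.0, 318.0, 45.0, 78.0], 0.64)]
lever_pad [([307.0, 199.0, 44.0, 18.0], 0.67)]
lever [([312.0, 195.0, 42.0, 20.0], 0.65), ([413.0, 192.0, 28.0, 33.0], 0.27)]
plate [([248.0, 397.0, 87.0, 88.0], 0.74)]
mug [([328.0, 393.0, 42.0, 67.0], 0.79)]
oil [([192.0, 318.0, 45.0, 76.0], 0.87), ([311.0, 194.0, 39.0, 15.0], 0.72)]
mill [([368.0, 157.0, 26.0, 54.0], 0.83)]
tin [([326.0, 158.0, 31.0, 45.0], 0.79), ([325.0, 391.0, 42.0, 68.0], 0.44)]
jar [([412.0, 194.0, 25.0, 34.0], 0.87)]
spatula [([322.0, 191.0, 94.0, 37.0], 0.66)]
top 475.34722471602214 475.34722471602214 315.30876101764306 240.3801842311361 [[-0.0047, -0.9999, 0.0104], [-0.997, 0.0039, -0.0772], [0.0771, -0.0107, -0.997]] [-0.0046, 0.5377, 1.1864]
grill [([423.0, 2
[... 601 characters left out ...]
.0], 0.68)]
{'t': 1.3, 'q': array([-9.62914442e-01,  3.58614643e-01,  1.19079050e-02, -2.10430753e-05,
       -1.22406859e+00, -2.88076586e-01]), 'qd': array([-1.93970855e-03, -2.15299117e-04, -1.52744345e-04, -7.39679985e-04,
        7.36016283e-04, -6.81203589e-05]), 'joint_efforts': array([-3.67631910e-04, -5.82381463e+01,  2.93301755e+01,  7.00299740e+00,
        1.23314830e-02, -4.48312235e-06]), 'eef_pos': array([ 0.21218297, -0.64077327,  0.22365142]), 'ee_rot': array([-3.14157815e+00,  2.49406868e-05, -2.82179451e+00]), 'force': array([-0.25148894, -0.25606633, -0.13954847]), 'moment': array([-0.00605114,  0.03576889,  0.00590376]), 'gripper_force': 0.0, 'width': 0.08782990368001312}
```

```bash
python3 - <<'E'
import cv2
for n,(a,b,c,d) in dict(side=(130,120,450,440),top=(110,110,470,350)).items():
    i=cv2.imread(f"pics/{n}0.png")[b:d,a:c]; s=600/(d-b) if n=="side" else 2.2
    i=cv2.resize(i,None,fx=s,fy=s,interpolation=cv2.INTER_CUBIC);print(s,i.shape); cv2.imwrite(f"pics/{n}0c.png",i)
E
```

```text
1.875 (600, 600, 3)
2.2 (528, 792, 3)
```

View pics/side0c.png

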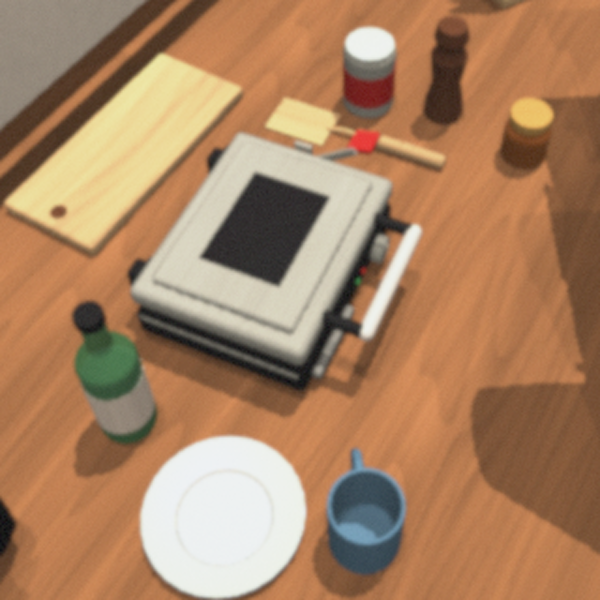

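View pics/top0c.png

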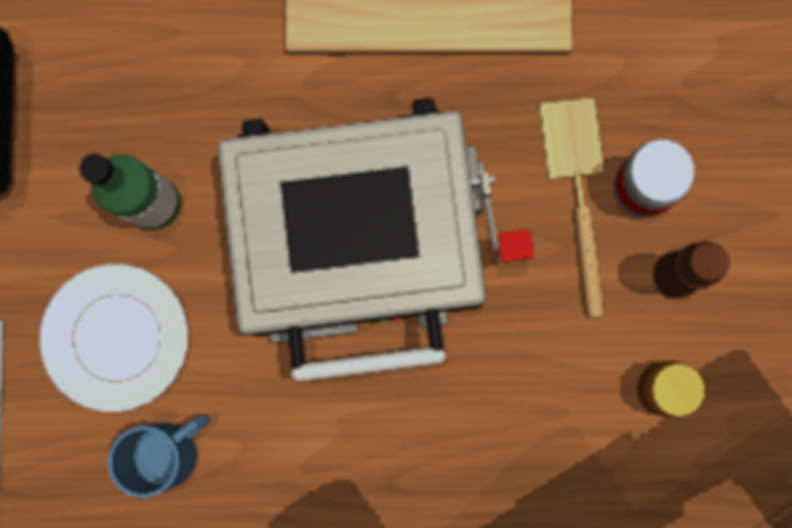

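```bash
cat > h.py <<'E'
from station import arm, imaging, models
import numpy as np
from scipy.optimize import least_squares
def proj(f,X):
    c=np.asarray(X)@f["R"].T+f["t"]
    return np.c_[f["fx"]*c[:,0]/c[:,2]+f["cx"], f["fy"]*c[:,1]/c[:,2]+f["cy"]]
def w(p,L):  # grill-local -> world
    c,s=np.cos(p[2]),np.sin(p[2]); L=np.atleast_2d(L)
    return np.c_[p[0]+c*L[:,0]-s*L[:,1], p[1]+s*L[:,0]+c*L[:,1], L[:,2]]
E
python3 - <<'E'
from h import *
ft,fs=imaging.grab_frame("top"),imaging.grab_frame("side")
L=[[-.156,.075,.09],[-.156,-.075,.09],[-.05,-.176,.107]]
ot=np.array([[295,373],[444,355],[516,246]])/2.2+110
os=np.array([[367,332],[416,232],[364,141]])/1.875+[130,120]
r=lambda p:np.r_[proj(ft,w(p,L))-ot,proj(fs,w(p,L))-os].ravel()
s=least_squares(r,[.6,0,.1],loss="soft_l1")
print(s.x,r(s.x).round(1).tolist())
p=s.x
C=[[x,y,.112] for x,y in [(.1,.135),(.1,-.135),(-.107,-.135),(-.107,.135)]]
print("corners",((proj(ft,w(p,C))-110)*2.2).round().tolist(), "seen",[(220,143),(461,112),(484,301),(240,333)])
print("handle",w(p,[-.156,0,.09]),"pad",w(p,L[2]),"paddown",w(p,[-.067,-.176,.062]))
def ray(f,u,z):
    d=f["R"].T@[(u[0]-f["cx"])/f["fx"],(u[1]-f["cy"])/f["fy"],1]; o=-f["R"].T@f["t"]
    return o+d*(z-o[2])/d[2]
for n,u,z in [("mill",(708,261),.165),("tin",(662,172),.11),("jar",(678,390),.08),("spat",(588,215),.015),("mug",(150,460),.09),("pad",(516,246),.107)]: print(n,ray(ft,np.array(u)/2.2+110,z).round(3))
E
```

```text
[0.60344185 0.10417837 0.12631602] [1.9, 0.2, -3.2, 0.1, 0.6, -0.5, 0.1, 0.8, -0.5, 0.4, 0.3, -0.8]
corners [[213.0, 144.0], [461.0, 112.0], [487.0, 302.0], [235.0, 335.0]] seen [(220, 143), (461, 112), (484, 301), (240, 333)]
handle [[0.44868474 0.08452544 0.09      ]] pad [[ 0.57601276 -0.07671841  0.107     ]] paddown [[ 0.5591482  -0.07886007  0.062     ]]
mill [ 0.552 -0.267  0.165]
tin [ 0.654 -0.234  0.11 ]
jar [ 0.419 -0.253  0.08 ]
spat [ 0.622 -0.167  0.015]
mug [0.348 0.318 0.09 ]
pad [ 0.575 -0.075  0.107]
```

Emit:
play_rows:
  travel:
    - [-0.98, 0.81, 0]
    - [-0.98, 0.81, 0]
    - [-0.98, 0.81, 0]
    - [-0.98, 0.81, 0]
    - [-0.98, 0.81, 0]
    - [-0.98, 0.81, 0]
    - [-0.98, 0.81, 0]
    - [-0.98, 0.81, 0]
  twist: [0, 0, 0, 0, 0, 0, 0, 0]
  fingers: 0
  newtons: 20

```text
t: 2.4
eef_pos: [0.3478, -0.4245, 0.2239]
ee_rot: [-3.141, 0.0, -2.822]
force: [1.1, 0.2, 0.2]
width: 0.013
gripper_force: 0.0
```

Emit:
play_rows:
  travel:
    - [-0.98, 0.81, 0]
    - [-0.98, 0.81, 0]
    - [-0.98, 0.81, 0]
    - [-0.98, 0.81, 0]
    - [-0.98, 0.81, 0]
    - [-0.98, 0.81, 0]
    - [-0.98, 0.81, 0]
    - [-0.98, 0.81, 0]
  twist: [0, 0, 0, 0, 0, 0, 0, 0]

```text
t: 3.4
eef_pos: [0.483, -0.209, 0.2239]
ee_rot: [-3.141, 0.0, -2.822]
force: [-0.4, 0.1, -0.7]
width: 0.0003
gripper_force: 0.0
```

Emit:
play_rows:
  travel:
    - [-0.98, 0.81, 0]
    - [-0.98, 0.81, 0]
    - [-0.98, 0.81, 0]
    - [-0.98, 0.81, 0]
    - [-0.98, 0.81, 0]
    - [0, 0, 0]
    - [0, 0, 0]
    - [0, 0, 0]
  twist: [0, 0, 0, 0, 0, -0.92, -0.92, -0.92]

```text
t: 4.4
eef_pos: [0.567, -0.0752, 0.2237]
ee_rot: [-3.142, 0.0, -2.403]
force: [0.0, -0.1, -0.9]
width: 0.0003
gripper_force: 0.0
```

Emit:
play_rows:
  travel:
    - [0, 0, 0]
    - [0, 0, 0]
    - [0, 0, 0]
    - [0, 0, 0]
    - [0, 0, 0]
    - [0, 0, 0]
    - [0, 0, 0]
    - [0, 0, 0]
  twist: [-0.92, -0.92, -0.92, -0.92, -0.92, -0.92, -0.92, 0]

```text
t: 5.4
eef_pos: [0.5669, -0.0753, 0.2238]
ee_rot: [-3.141, 0.0, -1.443]
force: [-0.2, -0.8, -0.1]
width: 0.0007
gripper_force: 0.0
```

Emit:
play_rows:
  travel:
    - [0.12, 0, 0.9]
    - [0, 0, 0.9]
    - [0, 0, 0.9]
    - [0, 0, 0.7]
    - [0, 0, 0.4]
    - [0, 0, 0.4]
    - [0, 0, 0.3]
    - [0, 0, 0]
  twist: [0, 0, 0, 0, 0, 0, 0, 0]

```text
t: 6.4
eef_pos: [0.5671, -0.0783, 0.1108]
ee_rot: [3.141, -0.0, -1.442]
force: [0.0, -1.0, 0.1]
width: 0.0009
gripper_force: 0.0
```

Emit:
play_rows:
  travel:
    - [0, 0, 0.3]
    - [0, 0, 0.3]
    - [0, 0, 0.3]
    - [0, 0, 0.2]
    - [0, 0, 0]
  twist: [0, 0, 0, 0, 0]

```text
t: 7.02
eef_pos: [0.5672, -0.0784, 0.0835]
ee_rot: [3.141, -0.0, -1.442]
force: [-2.0, 0.2, 2.5]
width: 0.0003
gripper_force: 1.3
```

Emit:
play_rows:
  travel:
    - [0, 0, 0.2]
    - [0, 0, 0.1]
    - [0, 0, 0]
  twist: [0, 0, 0]

```text
t: 7.4
eef_pos: [0.5675, -0.0782, 0.0758]
ee_rot: [-3.141, 0.0, -1.442]
force: [-0.3, -0.1, -0.4]
width: 0.0004
gripper_force: 0.0
```

```bash
python3 - <<'E'
from h import *
import cv2
a=imaging.grab_frame("side")["pixels"][120:280,220:420,::-1];b=imaging.grab_frame("top")["pixels"][150:310,260:460,::-1]
cv2.imwrite("pics/p1.png",cv2.resize(np.hstack([a,b]),None,fx=2,fy=2,interpolation=2))
print(arm.get_state()["force"])
E
```

```text
[-0.22140051  0.55004725  0.85389179]
```

View pics/p1.png

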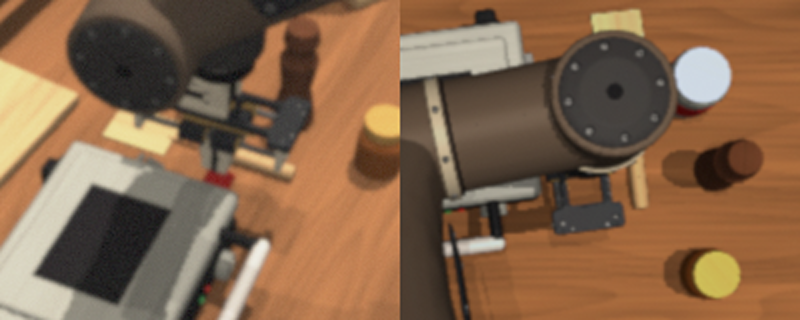

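The side view shows the fingers just behind the red pad, now low at about (215,180) in the crop. The push force fell to about zero, so it has probably snapped. I'll back off upward and check.

Emit:
play_rows:
  travel:
    - [0, 0, -0.4]
    - [0, 0, -0.9]
    - [0, 0, -0.9]
    - [0, 0, -0.9]
    - [0, 0, -0.9]
    - [0, 0, -0.9]
    - [0, 0, -0.9]
  twist: [0, 0, 0, 0, 0, 0, 0]

```text
t: 8.38
eef_pos: [0.5673, -0.0783, 0.2229]
ee_rot: [-3.14, -0.0, -1.442]
force: [0.2, 1.0, -0.5]
width: 0.0003
gripper_force: 0.0
```

```bash
python3 - <<'E'
from h import *
import cv2
f=imaging.grab_frame("side");p=[.6034,.1042,.1263]
for n,l in dict(up=[-.05,-.176,.107],down=[-.067,-.176,.062]).items(): print(n,proj(f,w(p,l)))
for k in("lever_pad","lever"): print([(b["extent"],b["confidence"]) for b in models.boxes_of(k,"side")][:2])
cv2.imwrite("pics/p2.png",cv2.resize(f["pixels"][120:280,220:420,::-1],None,fx=3,fy=3,interpolation=2))
E
```

```text
up [[324.4916066  194.42696883]]
down [[330.60522022 209.2664064 ]]
[([312.5, 207.1, 44.0, 14.6], 0.73)]
[([315.8, 205.1, 40.3, 16.3], 0.42)]
```

View pics/p2.png

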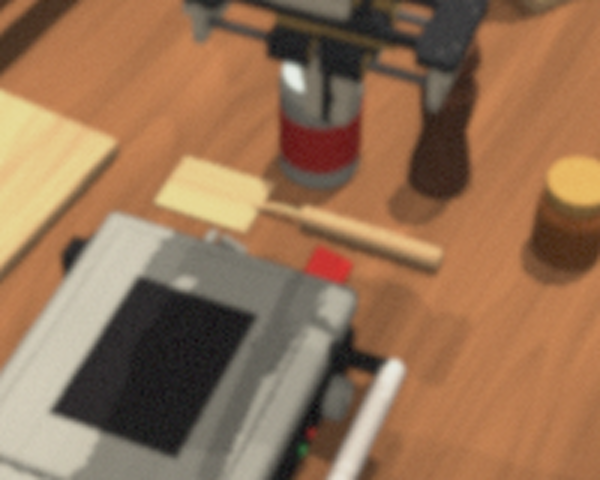

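The red pad sits at about (330,208) full-frame with nothing touching it. The "down" prediction is (330.6,209.3), so the lever is latched. Next is the handle.

Emit:
play_rows:
  travel:
    - [-0.88, 0.48, 0]
    - [-0.88, 0.48, 0]
    - [-0.88, 0.48, 0]
    - [-0.88, 0.48, 0]
    - [-0.88, 0.48, 0]
    - [-0.88, 0.48, 0]
    - [-0.88, 0.48, 0]
    - [-0.88, 0.48, 0]
  twist: [0, 0, 0, 0, 0, 0, 0, 0]
  fingers: 0.41

```text
t: 9.52
eef_pos: [0.4485, 0.0843, 0.2208]
ee_rot: [3.141, -0.0, -1.442]
force: [0.2, 0.2, 0.2]
width: 0.0359
gripper_force: 0.0
```

Emit:
play_rows:
  travel:
    - [0, 0, 0.8]
    - [0, 0, 0.8]
    - [0, 0, 0.4]
    - [0, 0, 0]
  twist: [0, 0, 0, 0]

```text
t: 10.02
eef_pos: [0.4491, 0.0836, 0.1706]
ee_rot: [3.14, -0.001, -1.442]
force: [-0.7, 0.1, 0.1]
width: 0.0359
gripper_force: 0.0
```

```bash
python3 - <<'E'
from h import *
import cv2
f=imaging.grab_frame("side");p=[.6034,.1042,.1263]
s=arm.get_state(); e=s["eef_pos"]; print(e,s["width"])
print(proj(f,np.array([e,e+[0,0,-.019],w(p,[-.156,0,.09])[0]]))-[180,120])
cv2.imwrite("pics/p3.png",cv2.resize(f["pixels"][120:320,180:420,::-1],None,fx=3,fy=3,interpolation=2))
E
```

```text
[0.44954662 0.08376989 0.17125834] 0.036206822106404614
[[160.72913053 126.31596371]
 [160.28869338 131.99455536]
 [159.13264628 149.91000012]]
```

View pics/p3.png

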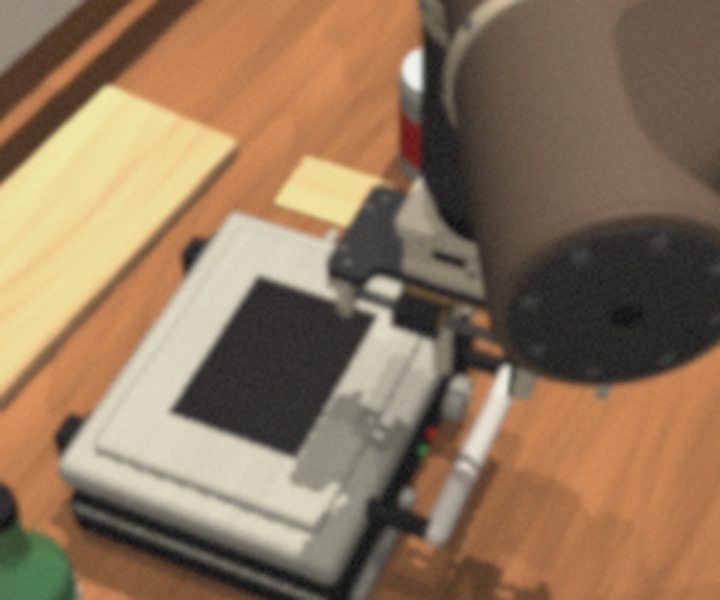

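The fingers at (440,350) and (520,380) straddle the bar, and its middle at about (472,455) matches the prediction of (477,450). I'll descend.

Emit:
play_rows:
  travel:
    - [0, 0, 0.5]
    - [0, 0, 0.5]
    - [0, 0, 0.5]
    - [0, 0, 0.4]
    - [0, 0, 0.3]
    - [0, 0, 0]
  twist: [0, 0, 0, 0, 0, 0]

```text
t: 10.82
eef_pos: [0.4491, 0.0837, 0.1156]
ee_rot: [3.14, -0.001, -1.442]
force: [0.4, -0.4, -0.3]
width: 0.0364
gripper_force: 0.0
```

Emit:
play_rows:
  travel:
    - [0, 0, 0.4]
    - [0, 0, 0.4]
    - [0, 0, 0.2]
    - [0, 0, 0]
  twist: [0, 0, 0, 0]

```text
t: 11.32
eef_pos: [0.4492, 0.0837, 0.0907]
ee_rot: [3.141, -0.0, -1.442]
force: [0.0, 0.5, 0.2]
width: 0.0361
gripper_force: 0.0
```

Emit:
play_rows:
  travel:
    - [0, 0, 0]
    - [0, 0, 0]
    - [0, 0, 0]
    - [0, 0, 0]
    - [0, 0, 0]
  twist: [0, 0, 0, 0, 0]
  fingers: 0
  newtons: 30

```text
t: 11.95
eef_pos: [0.4516, 0.0847, 0.0929]
ee_rot: [-3.137, 0.001, -1.441]
force: [0.2, -0.2, 14.2]
width: 0.0095
gripper_force: 25.1
```

```bash
python3 - <<'E'
from h import *
import cv2
f=imaging.grab_frame("side");p=[.6034,.1042,.1263]
s=arm.get_state(); e=s["eef_pos"]; print(e,s["width"],s["force"],s["moment"],s["gripper_force"])
print((proj(f,np.r_[[e,e+[0,0,-.019]],w(p,[[-.156,.075,.09],[-.156,-.075,.09]])])-[220,180])*4)
cv2.imwrite("pics/p4.png",cv2.resize(f["pixels"][180:330,220:400,::-1],None,fx=4,fy=4,interpolation=2))
E
```

```text
[0.45161272 0.08472548 0.09304985] 0.009828278500576186 [ 0.87462875 -1.81731896 13.46605975] [-0.23720722 -0.29366303  0.01930211] 24.2827507853508
[[471.7018521  354.26704311]
 [470.19959491 374.4162965 ]
 [423.28239521 471.45481421]
 [525.55763047 256.68908425]]
```

View pics/p4.png

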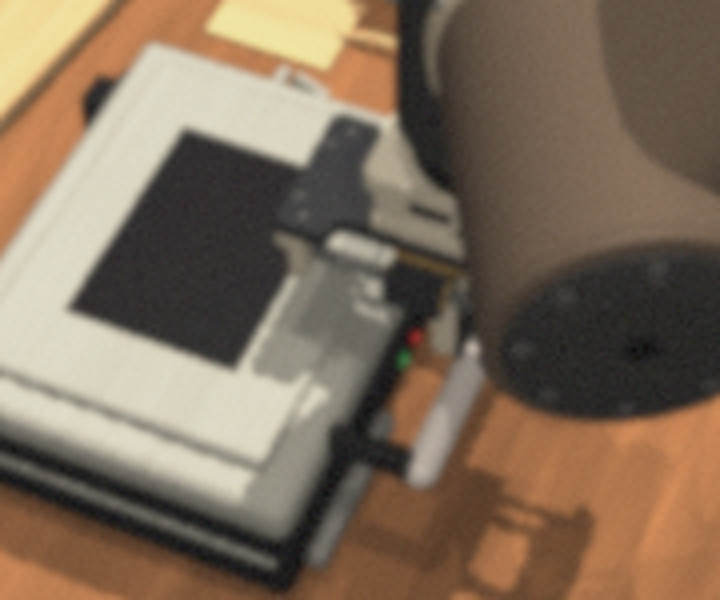

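The opening is only 10 mm on an 18 mm bar, with 13 N pushing up. The tips have caught only the top of the bar. I'll open, go deeper and grip again.

Emit:
play_rows:
  travel:
    - [0, 0, 0]
    - [0, 0, 0]
    - [0, -0.1, 0.2]
    - [0, 0, 0.2]
    - [0, 0, 0.15]
    - [0, 0, 0]
  twist: [0, 0, 0, 0, 0, 0]
  fingers: 0.41

```text
t: 12.75
eef_pos: [0.4516, 0.084, 0.0768]
ee_rot: [3.14, -0.001, -1.442]
force: [-0.6, -0.6, -0.2]
width: 0.0358
gripper_force: 0.0
```

Emit:
play_rows:
  travel:
    - [0, 0, 0]
    - [0, 0, 0]
    - [0, 0, 0]
    - [0, 0, 0]
    - [0, 0, 0]
  twist: [0, 0, 0, 0, 0]
  fingers: 0
  newtons: 30

```text
t: 13.38
eef_pos: [0.4517, 0.0842, 0.0775]
ee_rot: [3.141, 0.0, -1.442]
force: [-3.3, 1.2, 3.2]
width: 0.0176
gripper_force: 30.0
```

Emit:
play_rows:
  travel:
    - [0, 0, 0]
    - [0, 0, 0.13]
    - [0, 0, 0.12]
    - [0, 0, 0]
  twist: [0, 0, 0, 0]
  fingers: 0.41

```text
t: 13.88
eef_pos: [0.4517, 0.084, 0.0708]
ee_rot: [3.141, -0.0, -1.442]
force: [0.2, -0.2, 0.0]
width: 0.0357
gripper_force: 0.0
```

Emit:
play_rows:
  travel:
    - [0, 0, 0]
    - [0, 0, 0]
    - [0, 0, 0]
    - [0, 0, 0]
    - [0, 0, 0]
  twist: [0, 0, 0, 0, 0]
  fingers: 0
  newtons: 35

```text
t: 14.5
eef_pos: [0.4517, 0.0842, 0.0712]
ee_rot: [3.141, 0.0, -1.442]
force: [-2.4, 1.5, 2.0]
width: 0.0171
gripper_force: 35.0
```

Emit:
play_rows:
  travel:
    - [0, -0.04, -0.5]
    - [0, -0.06, -0.5]
    - [0, -0.09, -0.49]
    - [0, -0.11, -0.49]
  twist: [0, 0, 0, 0]

```text
t: 15.0
eef_pos: [0.4587, 0.085, 0.1213]
ee_rot: [3.14, 0.0, -1.442]
force: [-2.8, 2.7, -5.6]
width: 0.0169
gripper_force: 35.0
```

Emit:
play_rows:
  travel:
    - [0, -0.13, -0.48]
    - [0, -0.15, -0.48]
    - [0, -0.18, -0.47]
    - [0, -0.2, -0.47]
  twist: [0, 0, 0, 0]

```text
t: 15.5
eef_pos: [0.4743, 0.0869, 0.1685]
ee_rot: [3.139, -0.0, -1.442]
force: [-5.3, 2.1, -3.8]
width: 0.017
gripper_force: 35.0
```

Emit:
play_rows:
  travel:
    - [0, -0.23, -0.45]
    - [0, -0.25, -0.44]
    - [0, -0.27, -0.42]
    - [0, -0.29, -0.42]
  twist: [0, 0, 0, 0]

```text
t: 16.0
eef_pos: [0.498, 0.0897, 0.2115]
ee_rot: [3.134, -0.0, -1.442]
force: [-17.4, 2.9, 5.4]
width: 0.0168
gripper_force: 35.0
```

Emit:
play_rows:
  travel:
    - [0, -0.31, -0.4]
    - [0, -0.33, -0.38]
    - [0, -0.35, -0.37]
    - [0, -0.37, -0.35]
    - [0, 0, 0]
    - [0, 0, 0]
  twist: [0, 0, 0, 0, 0, 0]

```text
t: 16.75
eef_pos: [0.531, 0.0938, 0.2515]
ee_rot: [3.135, -0.001, -1.442]
force: [-28.2, 3.8, 22.4]
width: 0.0169
gripper_force: 35.0
```

```bash
python3 - <<'E'
from h import *
import cv2
f=imaging.grab_frame("side");p=[.6034,.1042,.1263]
s=arm.get_state(); e=s["eef_pos"]; print(e,s["width"],s["force"],s["gripper_force"])
# lid edge points predicted for a few angles (handle ends)
for a in(.65,.785,.9):
    c,n=np.cos(a),np.sin(a); x=.1-(.256*c-.012*n); z=.078+.256*n+.012*c
    W=w(p,[[x,.075,z],[x,0,z]]); print(a,W[1].round(4),((proj(f,W)-[130,60])*2.4).round().tolist())
cv2.imwrite("pics/p5.png",cv2.resize(f["pixels"][60:310,130:430,::-1],None,fx=2.4,fy=2.4,interpolation=2))
E
```

```text
[0.53096391 0.09380193 0.25148298] 0.016957333597600373 [-27.61586294   3.47184525  21.98688526] 35.03979295492172
0.65 [0.5076 0.092  0.2425] [[402.0, 439.0], [441.0, 371.0]]
0.785 [0.5314 0.0951 0.2674] [[372.0, 409.0], [413.0, 341.0]]
0.9 [0.5541 0.0979 0.286 ] [[343.0, 384.0], [386.0, 316.0]]
```

View pics/p5.png

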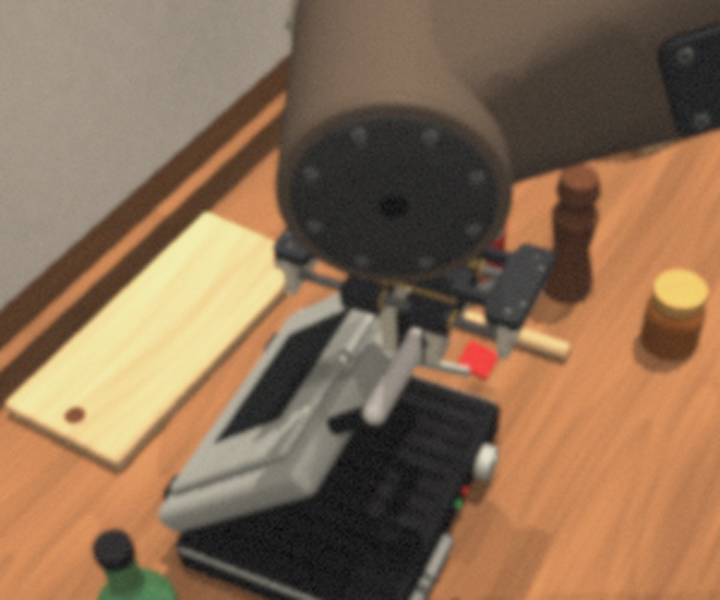

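The lid is at about 45°: the handle's left end is at (375,412), against a predicted (372,409). There is a 35 N radial load towards the hinge, so I'll ease it outward (forward and up).

Emit:
play_rows:
  travel:
    - [0, 0.08, -0.08]
    - [0, 0, 0]
    - [0, 0, 0]
  twist: [0, 0, 0]

```text
t: 17.18
eef_pos: [0.5315, 0.0939, 0.2522]
ee_rot: [3.139, -0.001, -1.442]
force: [-11.3, 1.7, 7.5]
width: 0.0169
gripper_force: 35.0
```

Emit:
play_rows:
  travel:
    - [0, 0.05, -0.04]
    - [0, 0, 0]
    - [0, 0, 0]
    - [0, 0, 0]
  twist: [0, 0, 0, 0]

```text
t: 17.68
eef_pos: [0.5314, 0.094, 0.2522]
ee_rot: [3.14, -0.001, -1.442]
force: [-6.7, -2.2, 0.7]
width: 0.0169
gripper_force: 35.0
```

```bash
python3 - <<'E'
from h import *
f=imaging.grab_frame("side");p=[.6034,.1042,.1263]
print("pad down at",proj(f,w(p,[-.067,-.176,.062])).round(),[(b["extent"],b["confidence"]) for b in models.boxes_of("lever_pad","side")][:2])
px=f["pixels"].astype(int); m=(px[...,0]>150)&(px[...,1]<60)&(px[...,2]<60); m[:190]=0
ys,xs=np.nonzero(m); print("red",xs.mean(),ys.mean(),len(xs))
s=arm.get_state();print(s["force"],s["eef_pos"],np.abs(s["qd"]).max(),s["gripper_force"])
E
```

```text
pad down at [[331. 209.]] [([317.5, 211.7, 35.2, 14.8], 0.77), ([251.1, 231.8, 107.1, 99.1], 0.49)]
red nan nan 0
[-5.43105825 -1.72968706  0.53102046] [0.53139814 0.0939857  0.2522404 ] 0.0021367034482187024 35.02166211605072<stdin>:5: RuntimeWarning: Mean of empty slice.
  ret = ret.dtype.type(ret / rcount)
```

```bash
python3 -c "
from station import arm
print(arm.job_done())"
```

```text
the job is handed in; nothing more can be done
None
```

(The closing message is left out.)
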